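# Aim the lint-screen lamp and hold it raised

### The job

The inspection lamp on the laundry counter still points at the white lint screen: with its post still down, turn it one click counter-clockwise (seen from above) to the orange mark, so that it points at the blue screen. Then squeeze the red trigger in the lamp's grip and pull the post straight up past its first stop to the second stop, which is as far as it goes. Finish while holding it there with the trigger squeezed, since the post sinks if let go; do not shift the screens, the bottle or the tub.

Things in the scene. Friction and masses are not known exactly. Their poses are not given: they have to be found in the camera images.
- lamp_base: The lamp's fixed base: grey disc 170 mm across, 30 mm high, screwed to the counter; place and yaw vary. Origin at the centre of its underside, z up; x points at the white mark where the lamp starts (white screen). Rim marks: white at -60, 0 and +120 degrees from x, orange at +60 degrees (counter-clockwise from above).
- turret (a joint): Angle (rad) of the lamp's turntable on the base, counter-clockwise from above positive, about the vertical axis through the base's centre. Clicks at -1.047, 0 (start), 1.047 (orange mark) and 2.094. Leaving or entering a click takes about 0.2 N m; it draws in from about 0.08 rad either side; between clicks it turns almost freely. Post, grip and lamp turn with it.
- mast (a joint): How far the post is drawn straight up out of its tube (m): 0 down (start), first stop 0.050, second stop 0.100 (hard end). Trigger out: a catch blocks rising at 0.001 and at 0.050. Trigger squeezed: it slides freely past both, its weight 2.7 to 5.5 N plus about 1 N friction. Let go at the top it sinks to about 0.062 (trigger out).
- trigger (a joint): How far the red trigger in the grip is squeezed in (m): 0 out, 0.006 fully in; the catch frees the post above 0.004. Spring 4 N at the start to 8 N fully in.
- grip (a point): Centre of the black grip block (36 mm in x, 50 mm high), on the turntable's axis, 207 mm up with post down; x towards the lamp, z up. Plain face at y -17 mm; red trigger pad (26 x 36 mm) at y +23 mm out, +17 mm squeezed: grip from above closing along y, 40 mm wide, 34 squeezed; that squeezes the trigger. Nothing above; lamp arm, 18 mm wide, leaves to +x 29 to 39 mm below.
- lamp_shade (a point): Centre of the underside of the round white lamp shade (84 mm across, 18 mm high), 170 mm out from the axis at the end of the arm, 160 mm above the counter with the post down.
- turret_top (a point): Centre of the top of the steel turntable (132 mm across), 44 mm above the counter, on the axis; x towards the lamp. The post's dark tube (30 mm across, 40 mm black collar) stands on it up to 155 mm above the counter; the post is 20 mm across.
- screen_done: Dryer lint screen in a white frame, 150 x 120 x 12 mm, lying loose on the counter under the lamp's start position, its centre about 205 mm from the axis. Origin under its centre. Leave alone.
- screen_next: The same lint screen in a blue frame, lying loose about 205 mm from the axis in the direction of the orange mark. Origin under its centre. Leave alone.
- spotter: White bottle with a yellow label and red cap, 66 mm across, 170 mm high, standing loose to the left. Origin under its centre. Leave alone.
- peg_tub: Green open tub, 100 mm across, 80 mm high, standing loose to the right. Origin under its centre. Leave alone.

How it is judged:
On the way, in this order (a step that is already met when the one before it is completed fails the run):
1. the lamp is clicked in at the orange mark with its post still down (value of joint turret between 0.96 and 1.134 rad and value of joint mast below 0.02 m), for 0.2 s.
2. the post is drawn past its first stop with the trigger squeezed (value of joint mast above 0.056 m and value of joint trigger above 0.003 m).
At the end, for the whole second after the job is handed in: The post is up at its second stop (within 7 mm), the turntable within 0.087 rad (5 degrees) of the orange mark's click, the trigger squeezed in at least 3 mm and the grip held by the fingers, all still (value of joint mast above 0.093 m and value of joint turret between 0.96 and 1.134 rad and value of joint trigger above 0.003 m and contact force between the fingers and mast above 3 N and linear speed of mast below 0.03 m/s); the arm keeps its last pose, push and grip.
It fails at once if the post is raised more than 30 mm before the lamp is at the orange mark (value of joint mast above 0.03 m and value of joint turret below 0.9 rad).
It fails at once if the lamp is turned beyond the orange mark towards another click, or the wrong way (value of joint turret above 1.4 rad or value of joint turret below -0.35 rad).
It fails at once if a screen, the bottle or the tub is shifted by more than 20 mm (distance of any of screen_done, screen_next, spotter, peg_tub from where it was at the start of the episode above 0.02 m).
It also fails if it takes over 35 s, if anything falls off the work surface, if the arm or the gripper's body presses on something with over 40 N, if the wrist force passes 120 N, or if a joint passes its speed limit or range.

### The arm

A 7-joint arm with a two-finger parallel gripper is mounted at the origin on the work surface. World frame = base frame: x ahead of the robot, y to its left, z up, the work surface at z = 0. Lengths are in m, angles in rad, forces in N, time in s.
With the tool pointing down it reaches from about 0.425 to 1.025 m from the base axis. Payload 9.4 kg.
Tool frame: the origin (TCP) lies midway between the tips of the shut fingers; the grasp point (between the pads) lies robot.tcp_to_grasp behind it (robot.tcp_to_grasp is the distance from the TCP to the grasp point, in m); z points along the fingers, y is the direction in which the jaws open and shut (so a half turn about z gives the same grasp; the last joint's range is limited). The gripper opens to 93 mm and grips with 3 to 60 N. Pads are 15 mm wide; open, the fingers measure 128 mm over their backs; the gripper's body (75 mm by 188 mm) begins 65 mm behind the grasp point.
Start: joints at [-1.419, 0.599, -0.003, 1.599, 0.002, 0.943, -0.08], TCP at [0.164, 0.706, 0.189] pointing down, gripper open.
Joint ranges: [-2.57, 2.57], [-0.35, 1.97], [-1.29, 1.29], [0.11, 2.56], [-1.05, 4.19], [0.11, 1.86], [-2.63, 2.63]. Speed limits (rad/s): [2.22, 2.22, 3.01, 3.01, 3.14, 3.14, 3.14].

### API

Orientations are given as [roll, pitch, yaw] about the fixed x, y, z axes, in that order (R = Rz(yaw) Ry(pitch) Rx(roll)).
In Python, from bench import monitor, camera, job, robot gives the robot as it stands.
- The arm moves only by the tool jog_arm, never from a script. Its arguments are lists of equal length, an entry for each row: "delta_pos": the shift along the tool's x, y, z in cm, a list of three; "rot": the turn, a rotation vector about the tool's x, y, z in rad, a list of three; "jaw": the finger opening in cm, from 0 to 9.3. A call has 1 to 20 rows; each row is the pose to reach, as a shift and turn from the pose measured when the call began, along the tool's axes at that moment; what a row does not reach only later rows make up. A row lasts 1/12 s, in which the tool goes at most 41.7 mm and 7.16 degrees, less where a joint would pass 70% of its speed; a pose out of reach is approached as far as the arm can. A call with a gripper value outside its range is refused whole. The fingers move at their own pace and stop on an object; "squeeze" is the grip in N (left out, the last holds). Time passes only in rows, so rows that repeat a pose let the fingers close. It gives the time, the measured TCP pose, the force and the opening at its end, in the units of the state.
- monitor.sense(): the state, without advancing time (a new reading comes with each control period).
- camera(name): name is "side" or "top"; returns a dict with "img" (480x640x3 uint8, blue, green, red), "range_z" (480x640 float32, m along the optical axis (not along the pixel's ray), 0 where there is no reading), "camera_matrix" (3x3 intrinsics, pixels), "extrinsics" (4x4, takes a point from world to camera coordinates). Camera axes: x right, y up, looking along -z (the intrinsics and any distortion apply to the point x, -y, -z); pixel columns grow to the right and rows downward; lengths in m; the calibration is good to about 2 mm. A picture is of the moment at which its call begins.
- job.close_job(): hands the job in, once; it reports no verdict.
The state is a dict: "clock": time; "q": joint angles; "qd": joint speeds; "effort": joint torques, N m; "position": TCP position; "ee_rot": TCP orientation; "wrist_force": force on the tool from outside, world axes, zero at the start; "ft_torque": the same for the moment, N m; "grip_width": finger opening in m.
Only numpy, scipy, OpenCV 4.12 (cv2) and the standard library are available. Lean on these libraries where they do the work, as an engineer would, in place of code of your own. Each camera call takes 0.05 s, during which the arm holds its last target. There are 200 camera calls.

## Working session

There is one attempt and no reset: what is moved stays moved. The work goes in short steps, Python scripts to look and compute and a tool call to move; the robot and the scene stay as the last step left them, time stands still between calls to the robot, and variables do not carry over. Pictures are saved under pics/ and viewed, about 8 in all and at most 12, crops included, and the job is handed in when it is done.

Besides the shell and the picture viewer there is one more tool, called after "Request:" by a JSON object that holds its "op" and its "data". jog_arm: Moves the arm, as the interface text tells. Its arguments: {"type":"object","properties":{"delta_pos":{"type":"array","items":{"type":"array","items":{"type":"number"}}},"rot":{"type":"array","items":{"type":"array","items":{"type":"number"}}},"jaw":{"type":"array","items":{"type":"number"}},"squeeze":{"type":"number"}},"required":["delta_pos","rot","jaw"]}

```bash
mkdir -p pics && cat > h.py <<'E'
import numpy as np, cv2
from bench import monitor, camera, job, robot
def world(c):
    K=c["camera_matrix"];E=np.linalg.inv(c["extrinsics"]);z=c["range_z"]
    v,u=np.mgrid[:480,:640]
    P=np.stack([(u-K[0,2])/K[0,0]*z,-(v-K[1,2])/K[1,1]*z,-z,np.ones_like(z)],-1)
    return (P@E.T)[...,:3]
E
python3 - <<'E'
from h import *
s=monitor.sense();print(s);print(robot.tcp_to_grasp)
for n in("side","top"):
    c=camera(n);cv2.imwrite(f"pics/{n}0.png",c["img"]);W=world(c);np.save(f"{n}0.npy",W)
    print(n,np.linalg.inv(c["extrinsics"])[:3,3], [k for k in c])
E
```

```text
{'clock': 0.0, 'q': array([-1.41871534,  0.6001488 , -0.00256497,  1.60015001,  0.00180034,
        0.94288799, -0.07981905]), 'qd': array([-0.00102446, -0.00189139,  0.00105567,  0.00023024,  0.00096017,
        0.00119671, -0.00084102]), 'effort': array([-7.17702696e-04, -7.65049338e+01,  1.49671141e+00, -2.52355063e+01,
       -5.23706304e-02,  1.67512929e-02,  1.66954483e-04]), 'position': array([0.16430783, 0.70557191, 0.1878354 ]), 'ee_rot': array([-3.14000641e+00,  1.33553628e-04,  2.91286941e+00]), 'wrist_force': array([-0.64169961,  0.01681614, -0.04560916]), 'ft_torque': array([-0.0266533 , -0.00569399, -0.00253014]), 'grip_width': 0.09268036342879621}
0.0188
side [-0.01865662 -0.63395988  1.08823628] ['img', 'range_z', 'camera_matrix', 'extrinsics']
top [0.42066911 0.00500742 1.41695147] ['img', 'range_z', 'camera_matrix', 'extrinsics']
```

View pics/top0.png

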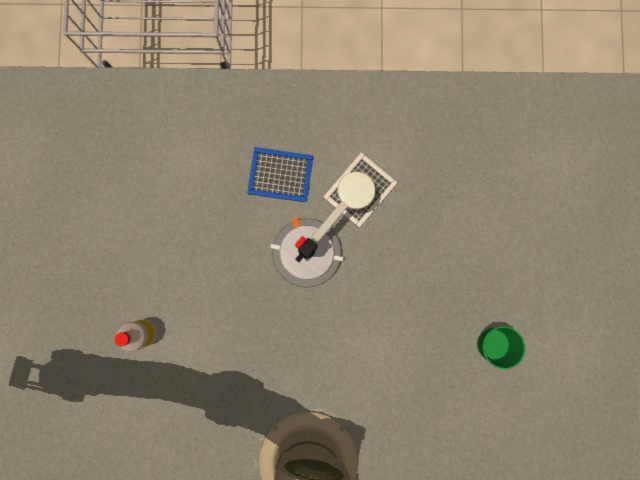

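View pics/side0.png

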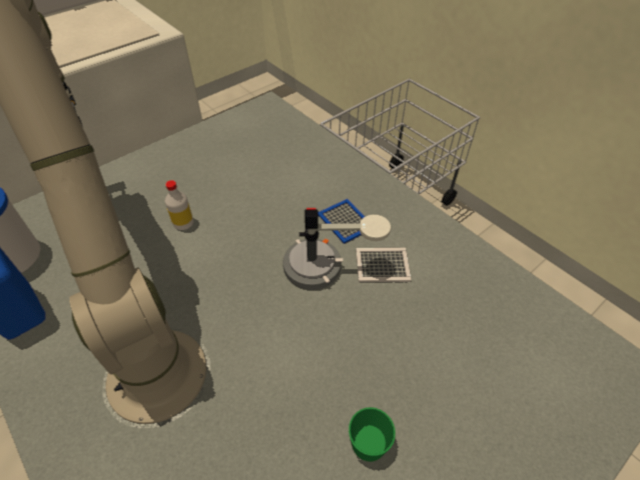

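The top view shows the black grip at about (308,248), the shade at (356,190), the orange mark at (296,222) and the blue screen at (281,175). The arm is out of frame to the left. Next I'll measure the lamp's position and direction.

```bash
python3 - <<'E'
from h import *
W=np.load("top0.npy");I=cv2.imread("pics/top0.png").astype(int);R=lambda a:np.round(a,4)
b,g,r=I[...,0],I[...,1],I[...,2]
v,u=np.mgrid[:480,:640]
box=lambda u0,u1,v0,v1:(u>=u0)&(u<u1)&(v>=v0)&(v<v1)
z=W[...,2]
def rep(n,m): print(n,m.sum(),R(np.median(W[m],0)),R(W[m].min(0)),R(W[m].max(0)))
rep("shade",box(330,385,165,215)&(z>.15))
rep("grip",box(290,325,230,270)&(z>.215))
rep("red",box(290,325,230,270)&(r>150)&(g<60))
rep("orange",box(285,305,212,230)&(r>180)&(g<150)&(b<90))
m=box(265,350,210,295)&(z>.04)&(z<.05);rep("turn",m)
p=W[m][:,:2];print(R(cv2.minEnclosingCircle(p.astype(np.float32))[0]))
m=box(265,350,210,295)&(z>.022)&(z<.05);p=W[m][:,:2].astype(np.float32);print("base",cv2.minEnclosingCircle(p))
rep("blue",box(240,320,140,210)&(b>120)&(r<60))
rep("white",box(320,400,150,230)&(z<.03)&(r>190))
rep("bottle",box(110,160,310,355)&(z>.05));rep("tub",box(470,530,320,375)&(z>.05))
np.set_printoptions(linewidth=200)
print((z[236:264,294:324]*1000).round().astype(int)[::2,::2])
E
```

```text
shade 1237 [ 0.6311 -0.0963  0.1765] [ 0.4207 -0.1404  0.1599] [0.6758 0.005  1.417 ]
grip 302 [0.5061 0.0088 0.2297] [ 0.4207 -0.0143  0.2158] [0.5279 0.0321 1.417 ]
red 52 [0.515  0.0216 0.2243] [0.5047 0.0111 0.2179] [0.5255 0.03   0.2285]
orange 51 [0.5795 0.0355 0.0313] [ 0.5687  0.0271 -0.0027] [0.5958 0.0447 0.0401]
turn 1482 [0.4964 0.0112 0.0434] [ 0.4397 -0.0563  0.04  ] [0.5856 0.0726 0.0499]
[0.5146 0.0123]
base ((0.5060192942619324, 0.008327781222760677), 0.08910351991653442)
blue 773 [0.6993 0.0756 0.011 ] [ 0.4207 -0.0034  0.0015] [0.7699 0.1565 1.417 ]
white 638 [ 0.6781 -0.1247  0.0107] [ 5.732e-01 -2.148e-01 -2.000e-04] [ 0.7588 -0.0343  0.0202]
bottle 864 [0.3087 0.3957 0.1157] [0.2734 0.005  0.0503] [0.4207 0.4379 1.417 ]
tub 583 [ 0.2823 -0.4737  0.073 ] [ 0.2363 -0.5046  0.0501] [0.4207 0.005  1.417 ]
[[  42   45   41   44  225   51   39   37   45  174  177  173  176  173  172]
 [  39   43   40  222  227  224   41  228  176  178  178  174  179  181   47]
 [  45   41  224  225  226  224  230  230  230  227  179  181  176   41   42]
 [  44   43  227  228  222  229  233  230  229  230  228  177   42   44   48]
 [  41  223  224  222  233  233  229  232  234  228  232  231   48   43   40]
 [  39  215  226  223  229  233  234  235  229  233  230  230   38   41   39]
 [  47   41  203  233  227  229  229  231  232  231  234  214   42   44   42]
 [  44   40  231  232  232  229  230  235  229  230  226   37   43   38   41]
 [  43   41   47  229  230 1417  231  230  234  227  152   44   48   45   44]
 [  40   43 1417  155  224  232  229  232  230  149   45   40   43   40   45]
 [  44   41  150  152  153  205  230  233  154   43   42   38   48   40   41]
 [  40  145  147  151  144   45  192  194   43   41   40   45   43   37   47]
 [  42  144  152  146   44   47   42   40   41   40   38   41   40   41   42]
 [  40   45   42   43   46   43   40   44   44   45   37   46   45   42   45]]
```

```bash
python3 - <<'E'
import cv2
a=cv2.imread("pics/top0.png")[160:290,240:400];b=cv2.imread("pics/side0.png")[190:300,270:400]
cv2.imwrite("pics/crop0.png",cv2.hconcat([cv2.resize(a,(400,325),interpolation=2),cv2.resize(b,(384,325),interpolation=2)]))
E
```

```text
(no output)
```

View pics/crop0.png

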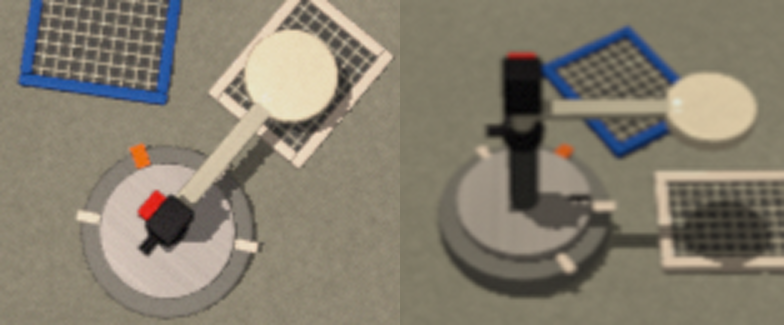

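Axis at about (0.506, 0.0085). The lamp points at yaw -40° and the orange mark lies at +20°, so the two agree at 60° apart. I'll lift first, then cross over.

Request:
{"op": "jog_arm", "data": {"delta_pos": [[0,0,-4],[0,0,-8],[0,0,-12],[-3,-3.5,-12],[-6,-7,-12],[-9,-10.5,-12],[-12,-14.5,-12],[-14.5,-18,-12],[-17,-21.5,-12],[-20,-24.5,-12],[-22.5,-28,-12],[-25,-31,-12],[-28,-34,-12],[-31,-38,-12],[-34,-41.5,-12],[-37,-45,-12],[-40,-49,-12],[-43,-52.5,-12],[-46,-56,-12],[-49,-60,-12]], "rot": [[0,0,0],[0,0,0],[0,0,0],[0,0,0.03],[0,0,0.06],[0,0,0.09],[0,0,0.12],[0,0,0.15],[0,0,0.18],[0,0,0.21],[0,0,0.24],[0,0,0.27],[0,0,0.3],[0,0,0.33],[0,0,0.36],[0,0,0.39],[0,0,0.42],[0,0,0.45],[0,0,0.47],[0,0,0.47]], "jaw": [9,9,9,9,9,9,9,9,9,9,9,9,9,9,9,9,9,9,9,9], "squeeze": 40}}

```text
clock: 1.77
position: [0.4773, 0.0686, 0.3089]
ee_rot: [-3.141, 0.001, 2.442]
wrist_force: [1.0, 0.8, -0.2]
grip_width: 0.09
```

```bash
cat > st.py <<'E'
from h import *
from scipy.spatial.transform import Rotation as Ro
s=monitor.sense();R=Ro.from_euler("xyz",s["ee_rot"]).as_matrix()
print({k:np.round(s[k],3) for k in("clock","q","position","ee_rot","wrist_force","ft_torque","grip_width")})
t=np.array([.506,.0085,.191])-s["position"];G=Ro.from_euler("xyz",[np.pi,0,2.4436]).as_matrix()
print("delta cm",(R.T@t*100).round(2),"rot",Ro.from_matrix(R.T@G).as_rotvec().round(3))
E
python3 st.py
```

```text
{'clock': np.float64(1.767), 'q': array([-0.596,  0.171,  0.399,  2.   , -0.078,  0.985,  0.712]), 'position': array([0.477, 0.069, 0.309]), 'ee_rot': array([-3.141e+00,  1.000e-03,  2.442e+00]), 'wrist_force': array([ 0.977,  0.799, -0.151]), 'ft_torque': array([ 0.059, -0.007, -0.02 ]), 'grip_width': np.float64(0.09)}
delta cm [-6.06 -2.74 11.79] rot [-0.001  0.001 -0.002]
```

Request:
{"op": "jog_arm", "data": {"delta_pos": [[-3,-1.4,0],[-6.1,-2.7,0],[-6.1,-2.7,0],[-6.1,-2.7,0],[-6.1,-2.7,0],[-6.1,-2.7,0]], "rot": [[0,0,0],[0,0,0],[0,0,0],[0,0,0],[0,0,0],[0,0,0]], "jaw": [9.3,9.3,9.3,9.3,9.3,9.3]}}

```text
clock: 2.27
position: [0.506, 0.01, 0.3087]
ee_rot: [-3.141, -0.0, 2.444]
wrist_force: [0.4, 0.4, -0.1]
grip_width: 0.093
```

```bash
python3 st.py; python3 - <<'E'
from h import *
c=camera("side");cv2.imwrite("pics/s1.png",cv2.resize(c["img"][120:300,220:430],(700,600),interpolation=2))
E
```

```text
{'clock': np.float64(2.267), 'q': array([-0.485,  0.211,  0.436,  1.957, -0.105,  0.996,  0.872]), 'position': array([0.506, 0.01 , 0.309]), 'ee_rot': array([-3.141, -0.   ,  2.444]), 'wrist_force': array([ 0.36 ,  0.394, -0.082]), 'ft_torque': array([-0.067, -0.03 , -0.013]), 'grip_width': np.float64(0.093)}
delta cm [-0.1  -0.11 11.77] rot [-0.001 -0.     0.   ]
```

View pics/s1.png

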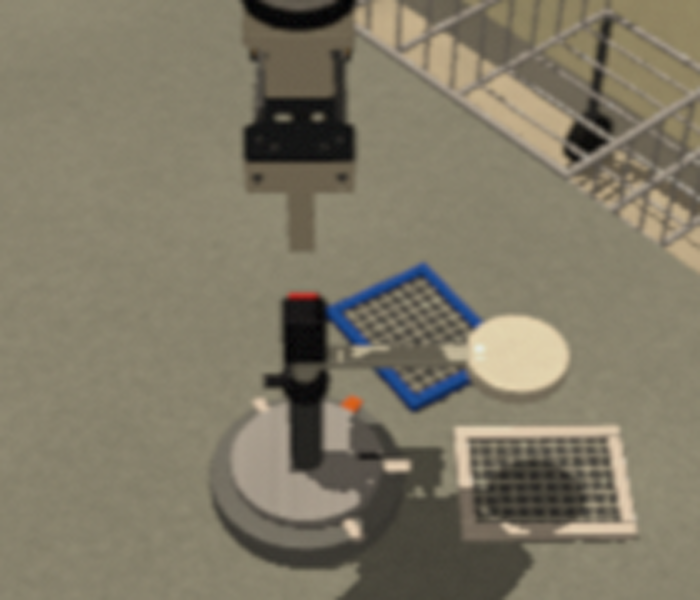

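The finger at about (300,220) in the crop sits directly over the grip at (303,330), with the jaws straddling along the view direction. I'll descend, then close.

Request:
{"op": "jog_arm", "data": {"delta_pos": [[-0.1,-0.1,3.5],[-0.1,-0.1,7],[-0.1,-0.1,9.5],[-0.1,-0.1,11],[-0.1,-0.1,11.7],[-0.1,-0.1,11.7],[-0.1,-0.1,11.7]], "rot": [[0,0,0],[0,0,0],[0,0,0],[0,0,0],[0,0,0],[0,0,0],[0,0,0]], "jaw": [9.3,9.3,9.3,9.3,9.3,9.3,9.3]}}

```text
clock: 2.9
position: [0.5063, 0.0092, 0.1923]
ee_rot: [-3.141, 0.0, 2.445]
wrist_force: [-0.4, -0.2, 0.8]
grip_width: 0.0931
```

Request:
{"op": "jog_arm", "data": {"delta_pos": [[0,0,0],[0,0,0],[0,0,0],[0,0,0],[0,0,0],[0,0,0],[0,0,0],[0,0,0],[0,0,0],[0,0,0]], "rot": [[0,0,0],[0,0,0],[0,0,0],[0,0,0],[0,0,0],[0,0,0],[0,0,0],[0,0,0],[0,0,0],[0,0,0]], "jaw": [7,5,3,2.5,2.5,2.5,2.5,2.5,2.5,2.5], "squeeze": 40}}

```text
clock: 3.73
position: [0.5049, 0.0075, 0.1923]
ee_rot: [-3.138, -0.001, 2.445]
wrist_force: [-8.9, -9.3, 11.9]
grip_width: 0.0315
```

```bash
python3 st.py
```

```text
{'clock': np.float64(3.733), 'q': array([-0.424,  0.351,  0.394,  2.107, -0.198,  0.721,  0.972]), 'position': array([0.505, 0.007, 0.192]), 'ee_rot': array([-3.138e+00, -1.000e-03,  2.445e+00]), 'wrist_force': array([-8.873, -9.251, 11.91 ]), 'ft_torque': array([-2.225,  1.801,  0.064]), 'grip_width': np.float64(0.031)}
delta cm [-0.02  0.15  0.13] rot [-0.004 -0.001  0.001]
```

Request:
{"op": "jog_arm", "data": {"delta_pos": [[0,0,0],[0,0,0],[0,0,0],[0,0,0]], "rot": [[0,0,0],[0,0,0],[0,0,0],[0,0,0]], "jaw": [2.5,2.5,2.5,2.5]}}

```text
clock: 4.07
position: [0.5045, 0.0069, 0.1923]
ee_rot: [-3.137, -0.001, 2.444]
wrist_force: [-4.6, -3.3, 4.4]
grip_width: 0.0302
```

```bash
python3 st.py; python3 - <<'E'
from h import *
c=camera("side");cv2.imwrite("pics/s2.png",cv2.resize(c["img"][150:290,240:400],(686,600),interpolation=2))
E
```

```text
{'clock': np.float64(4.067), 'q': array([-0.423,  0.351,  0.394,  2.108, -0.197,  0.721,  0.972]), 'position': array([0.505, 0.007, 0.192]), 'ee_rot': array([-3.137e+00, -1.000e-03,  2.444e+00]), 'wrist_force': array([-4.568, -3.257,  4.406]), 'ft_torque': array([-0.578,  0.562,  0.034]), 'grip_width': np.float64(0.03)}
delta cm [-0.01  0.22  0.13] rot [-0.004 -0.001  0.   ]
```

View pics/s2.png

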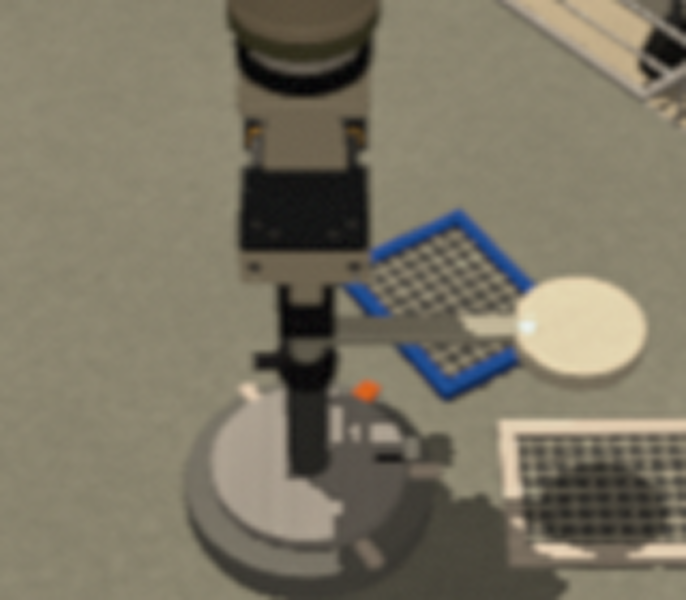

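Fingers hold the grip, with the arm and shade still at the start angle. Now I'll turn it 60° in place.

Request:
{"op": "jog_arm", "data": {"delta_pos": [[0,0,0],[0,0,0],[0,0,0],[0,0,0],[0,0,0],[0,0,0],[0,0,0],[0,0,0],[0,0,0],[0,0,0],[0,0,0],[0,0,0],[0,0,0],[0,0,0],[0,0,0],[0,0,0]], "rot": [[0,0,-0.08],[0,0,-0.16],[0,0,-0.24],[0,0,-0.32],[0,0,-0.4],[0,0,-0.48],[0,0,-0.56],[0,0,-0.64],[0,0,-0.72],[0,0,-0.8],[0,0,-0.88],[0,0,-0.96],[0,0,-1.0],[0,0,-1.05],[0,0,-1.05],[0,0,-1.05]], "jaw": [2.5,2.5,2.5,2.5,2.5,2.5,2.5,2.5,2.5,2.5,2.5,2.5,2.5,2.5,2.5,2.5]}}

```text
clock: 5.45
position: [0.506, 0.0072, 0.1924]
ee_rot: [-3.14, -0.002, -2.79]
wrist_force: [6.4, -0.3, -2.7]
grip_width: 0.03
```

```bash
cat > lamp.py <<'E'
import sys
from h import *
c=camera("side");W=world(c);cv2.imwrite(f"pics/{sys.argv[1]}.png",cv2.resize(c["img"][130:300,240:420],(635,600),interpolation=2))
z=W[...,2];I=c["img"].astype(int);zs=float(sys.argv[2]) # shade top height
m=(abs(z-zs)<.012)&(I.min(-1)>110)&(np.hypot(W[...,0]-.506,W[...,1]-.008)<.23)&(np.hypot(W[...,0]-.506,W[...,1]-.008)>.1)
p=np.median(W[m],0);print("shade",m.sum(),p.round(4),"turret",np.arctan2(p[1]-.008,p[0]-.506)+.698)
E
python3 st.py; python3 lamp.py s3 .178
```

```text
{'clock': np.float64(5.45), 'q': array([-0.211,  0.335,  0.108,  2.094, -0.051,  0.716,  1.852]), 'position': array([0.506, 0.007, 0.192]), 'ee_rot': array([-3.14e+00, -2.00e-03, -2.79e+00]), 'wrist_force': array([ 6.362, -0.321, -2.712]), 'ft_torque': array([ 0.198, -1.131,  0.082]), 'grip_width': np.float64(0.03)}
delta cm [-0.05  0.12  0.14] rot [-3.000e-03 -1.000e-03  1.049e+00]
shade 60 [0.6804 0.0399 0.1772] turret 0.8791088105847507
```

View pics/s3.png

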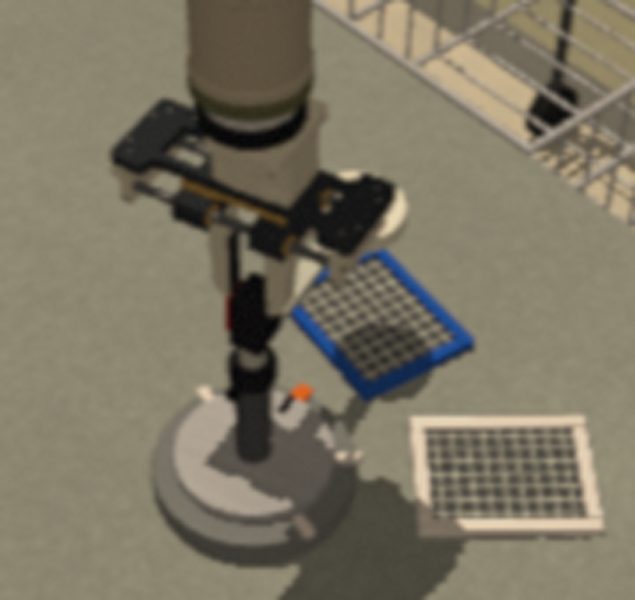

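The shade is behind the gripper in this view at about (375,205), so that reading is biased towards its visible edge. The top camera should show it whole.

```bash
python3 - <<'E'
from h import *
c=camera("top");W=world(c);z=W[...,2];cv2.imwrite("pics/t3.png",cv2.resize(c["img"][130:300,220:400],(635,600),interpolation=2))
r=np.hypot(W[...,0]-.506,W[...,1]-.008)
m=(abs(z-.178)<.012)&(c["img"].min(-1)>110)&(r<.23)&(r>.11)
p=W[m];o=cv2.minEnclosingCircle(p[:,:2].astype(np.float32));print(m.sum(),o,np.median(p,0))
for q in(o[0],np.median(p,0)):print(np.arctan2(q[1]-.0083,q[0]-.506)+.698)
E
```

```text
1156 ((0.6560249328613281, 0.06426738202571869), 0.05078977718949318) [0.66231022 0.0656675  0.17662093]
1.0550633847199244
1.049747898246445
```

View pics/t3.png

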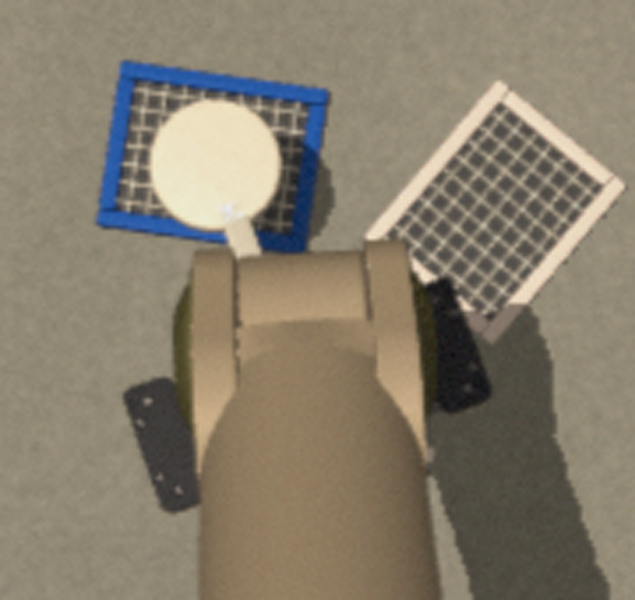

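The turret is at about 1.05 rad, with the shade at about (215,165) over the blue screen. I'll hold briefly, then pull up.

Request:
{"op": "jog_arm", "data": {"delta_pos": [[0,0,0],[0,0,0],[0,0,0],[0,0,-0.6],[0,0,-1.3],[0,0,-2],[0,0,-2.7],[0,0,-3.4],[0,0,-4.1],[0,0,-4.8],[0,0,-5.5],[0,0,-6.2],[0,0,-6.9],[0,0,-7.6],[0,0,-8.3],[0,0,-9.0],[0,0,-9.6],[0,0,-10.0],[0,0,-10.2],[0,0,-10.2]], "rot": [[0,0,0],[0,0,0],[0,0,0],[0,0,0],[0,0,0],[0,0,0],[0,0,0],[0,0,0],[0,0,0],[0,0,0],[0,0,0],[0,0,0],[0,0,0],[0,0,0],[0,0,0],[0,0,0],[0,0,0],[0,0,0],[0,0,0],[0,0,0]], "jaw": [2.5,2.5,2.5,2.5,2.5,2.5,2.5,2.5,2.5,2.5,2.5,2.5,2.5,2.5,2.5,2.5,2.5,2.5,2.5,2.5]}}

```text
clock: 7.22
position: [0.5056, 0.0072, 0.2928]
ee_rot: [-3.139, -0.004, -2.791]
wrist_force: [8.2, -2.8, -22.4]
grip_width: 0.03
```

```bash
python3 st.py; cat > fin.py <<'E'
from h import *
import sys
c=camera("top");W=world(c);z=W[...,2]
r=np.hypot(W[...,0]-.506,W[...,1]-.008)
m=(z>.15)&(z<.31)&(c["img"].min(-1)>110)&(W[...,0]>.63)&(r<.23)&(r>.13)
p=W[m];q=np.median(p,0);print(m.sum(),q,"turret",np.arctan2(q[1]-.0083,q[0]-.506)+.698,"mast",q[2]-.1767)
c=camera("side");cv2.imwrite(sys.argv[1],cv2.resize(c["img"][90:300,220:420],(571,600),interpolation=2))
E
python3 fin.py pics/s4.png
```

```text
{'clock': np.float64(7.217), 'q': array([-0.229,  0.218,  0.124,  1.966, -0.029,  0.962,  1.83 ]), 'position': array([0.506, 0.007, 0.293]), 'ee_rot': array([-3.139, -0.004, -2.791]), 'wrist_force': array([  8.184,  -2.769, -22.44 ]), 'ft_torque': array([-0.322, -2.069,  0.081]), 'grip_width': np.float64(0.03)}
delta cm [-0.12  0.13 10.18] rot [-0.004 -0.002  1.049]
1230 [0.66559307 0.06680748 0.27681022] turret 1.0493896864281376 mast 0.10011021558950037
```

View pics/s4.png

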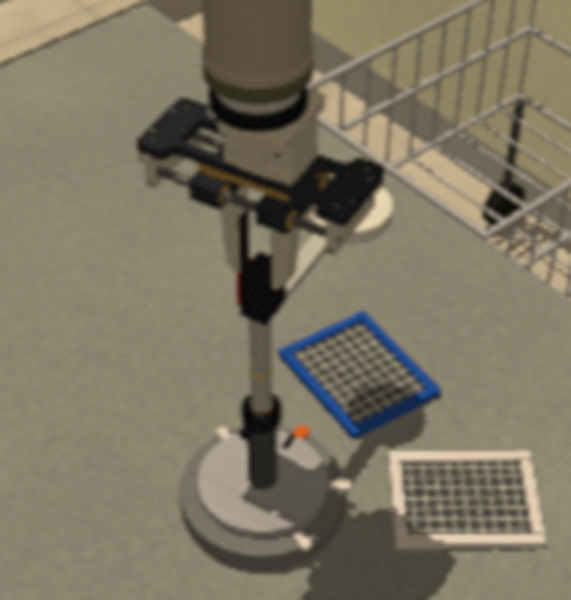

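The post is fully up: mast measures about 0.100 with a 22 N pull on the end stop. The turret is still at 1.05. I'll settle with a lighter upward pull and hand in.

Request:
{"op": "jog_arm", "data": {"delta_pos": [[0,0,-0.1],[0,0,-0.1],[0,0,-0.1],[0,0,-0.1],[0,0,-0.1],[0,0,-0.1]], "rot": [[0,0,0],[0,0,0],[0,0,0],[0,0,0],[0,0,0],[0,0,0]], "jaw": [2.5,2.5,2.5,2.5,2.5,2.5]}}

```text
clock: 7.82
position: [0.5056, 0.0072, 0.2927]
ee_rot: [-3.139, -0.005, -2.79]
wrist_force: [8.6, -2.1, -18.4]
grip_width: 0.0302
```

```bash
python3 st.py; python3 fin.py pics/s5.png; python3 - <<'E'
from h import *
W=world(camera("top"));print(np.median(W[165:185,270:292].reshape(-1,3),0))
print(monitor.sense()["position"])
job.close_job()
E
```

```text
{'clock': np.float64(7.817), 'q': array([-0.229,  0.219,  0.124,  1.965, -0.028,  0.963,  1.83 ]), 'position': array([0.506, 0.007, 0.293]), 'ee_rot': array([-3.139, -0.005, -2.79 ]), 'wrist_force': array([  8.591,  -2.15 , -18.404]), 'ft_torque': array([-0.144, -1.938,  0.092]), 'grip_width': np.float64(0.03)}
delta cm [-0.13  0.14 10.17] rot [-0.005 -0.003  1.049]
1224 [0.66545519 0.06691744 0.2768492 ] turret 1.0502767581930315 mast 0.10014920123070223
[0.64797391 0.06129475 0.27663911]
[0.505589   0.00711225 0.29272337]
the job is handed in; nothing more can be done
```

I gripped the lamp from above with a 40 N squeeze and turned it 60° counter-clockwise to the orange mark with the post still down. I then pulled the post straight up to the second stop and handed the job in while holding it there.

- **Lamp angle:** the last camera check put the turret at 1.050 rad (the orange click is at 1.047).
- **Post height:** the camera measured 0.100 m of lift. The arm felt about an 18 N pull against the end stop, and the post was not moving.
- **Trigger:** it can't be read directly. The post went past both catches, and the fingers closed to 30 mm against the 34 mm expected for a squeezed grip. I took the extra 4 mm as pad give and did not look into it.
- **Other objects:** the two screens look unmoved in the last pictures. I did not re-measure any of the four objects afterwards. The gripper passed above the bottle's height and did not go near the tub.
- **A reading that disagreed:** one side-camera measurement gave 0.88 rad after the turn. The gripper was hiding most of the shade, so I used the top view instead (1.05 rad).

The job took about 8 s of robot time out of the 35 s allowed.

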